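Close the adjustable casting frame

TASK

Close the casting frame around the wooden pattern: press the yellow lock button on the blue carriage fully down and, while holding it down, push the carriage along its rail until it is hard against the red end stop. Then let the button spring back up so the carriage locks there, and move clear. Nothing needs gripping; leave the wooden pattern, the green cup and the white plaster float standing where they are.

Things in the scene. Friction and masses are not known exactly. Their poses are not given: they have to be found in the camera images.
- frame: Fixed casting frame: wooden base board 240 (x) by 420 (y) by 18 mm, origin at the centre of its underside on the bench, z up. An aluminium rail 40 mm wide, top 63 mm above the bench, runs along y at x = -60 mm; the carriage slides on it to +y. White walls, top 90 mm above the bench, stand along the +x edge (x = 99 to 117 mm) and at the +y end (y = 165 to 183 mm).
- carriage (a joint): Position of the blue carriage along the rail in m, growing towards the frame's +y: 0 at the open end, 0.160 against the red end stop (rigid limit). A pin in a rack inside the rail (10 mm pitch, up to 4 mm play) locks it unless the button is down; then it slides with 1.5 N friction and 6 N per m/s damping. Drag it by a fingertip on the button or push the thumb rest, button held down.
- button (a joint): Downward travel of the yellow lock button in m: 0 up (locked), 0.007 fully down (rigid limit). It starts to move at about 5.5 N and is fully down at about 7.5 N; the lock frees at 4 mm. Let go, it springs up; only if the carriage is left between two notches does it stay about 4 mm down. Against the end stop it comes fully up, with 1 mm of play.
- button_top (a point): Centre of the top face of the round yellow button, 40 mm in diameter; it moves with carriage and button. When up it is 107 mm above the bench and 14 mm above the top of the carriage. The carriage block is 64 mm (frame x) by 90 mm (frame y), the button in its middle, its top 93 mm above the bench.
- stop_face (a point): Centre of the face of the red end stop that the carriage meets; the stop is 60 mm wide, 35 mm long (towards the frame's +y) and its top is 97 mm above the bench, with a 4 mm screw head on it.
- carriage_front (a point): Centre of the carriage's front face, 45 mm ahead (frame +y) of the button's axis; it comes to the stop face when the carriage is home. A white wall, 18 mm thick, top 90 mm above the bench, hangs at the front end and reaches across the bay to the far wall.
- pattern: Loose stepped wooden pattern in the bay of the frame beyond the end stop, 56 by 46 mm at the foot, 50 mm high, 0.12 kg, standing on the base board (origin under its foot). The moving wall does not reach it. Leave it standing.
- cup: Loose green plastic mixing cup, 76 mm across the rim, 85 mm high, on the bench beside one end of the frame; origin under its foot. Leave it standing.
- float: Loose white block float 100 by 60 by 50 mm with a brown wooden grip on top (62 mm high in all), on the bench beside one end of the frame; origin under its centre. Leave it.
- thumb_rest (a point): Centre of the button-side face of the black thumb rest, an upright rib on the carriage behind the button (frame -y side, away from the stop): 44 mm wide, 14 mm thick, its face 28 mm behind the button's axis, its top 118 mm above the bench.
Not all that is in view belongs to the job. Of the things that look like the cup, the largest one is meant.

How it is judged:
By the outcome, as a careful person would: the job done as asked, in the order asked, and still so for the second after the job is handed in, with the robot touching nothing.
It also fails if it takes over 35 s, if anything falls off the work surface, if the arm or the gripper's body presses on something with over 40 N, if the wrist force passes 120 N, or if a joint passes its speed limit or range.

ROBOT

A 6-joint arm with a two-finger parallel gripper is mounted at the origin on the work surface. World frame = base frame: x ahead of the robot, y to its left, z up, the work surface at z = 0. Lengths are in m, angles in degrees, forces in N, time in s.
With the tool pointing down it reaches from about 0.3 to 0.75 m from the base axis. Payload 8.5 kg.
Tool frame: the origin (TCP) lies midway between the tips of the shut fingers; the grasp point (between the pads) lies env.tcp_to_grasp behind it (env.tcp_to_grasp is the distance from the TCP to the grasp point, in m); z points along the fingers, y is the line along which they close (so a half turn about z gives the same grasp; the last joint's range is limited). The gripper opens to 85 mm and grips with 20 to 120 N. Pads are 22 mm wide; open, the fingers measure 114 mm over their backs; the gripper's body (76 mm by 85 mm) begins 54 mm behind the grasp point. The pads swing forward as they close: fully open they stand 13 mm farther back than shut.
Start: joints at [-83.44, 21.807, 74.336, -0, 83.858, -12.336], TCP at [0.178, -0.52, 0.231] pointing down, gripper open.
Joint ranges: [-178.18, 178.18], [-50.72, 133.34], [12.68, 142.11], [-81.47, 261.47], [9.98, 163.14], [-165.26, 165.26]. Speed limits (degrees/s): [136.94, 136.94, 180, 180, 180, 180].

INTERFACE

Orientations are given as a 3x3 rotation matrix whose columns are the frame's x, y, z axes.
In Python, from rig import observe, optics, job, env gives the robot as it stands. The module is installed in compiled form; this text tells all that it offers.
- The arm moves only by the shell command python3 -m jog 'ROWS' [FORCE]. ROWS is JSON, a list of rows, each a list of 7 numbers: the turn, a rotation vector about the tool's x, y, z in rad, then the shift along the tool's x, y, z in m, then the opening in per cent of the stroke, from 0 (shut) to 100 (fully open). A call has 1 to 10 rows; each row shifts and turns the commanded pose from where the row before left it, along the tool's axes as they then stand; what a row does not reach is not made up. A row lasts 1/8 s, in which the tool goes at most 62.5 mm and 10.7 degrees, less where a joint would pass 70% of its speed; a pose out of reach is approached as far as the arm can. A call is refused whole if a number of a shift passes 0.0625 or a number of a turn 0.188, either way. A call with a gripper value outside its range is refused whole. The fingers move at their own pace and stop on an object; FORCE is the grip in N (left out, the last holds). Time passes only in rows, so rows that do not move let the fingers close. It gives the time, the measured TCP pose, the force, the opening and the grip force at its end, in the units of the state.
- observe(): the state, without advancing time (a new reading comes with each control period).
- optics.get_image(name): name is "side" or "top"; returns a dict with "pixels" (400x640x3 uint8, red, green, blue), "mtx" (3x3 intrinsics, pixels), "rvec" (rotation vector, rad) and "tvec" (3), from world to camera coordinates, as OpenCV has them. Camera axes: x right, y down, z forward; pixel columns grow to the right and rows downward; lengths in m; the calibration is good to about 2 mm. A picture is of the moment at which its call begins. There is no depth.
- job.close_job(): hands the job in; it is judged then, once.
The state is a dict: "time_s": time; "q": joint angles; "qvel": joint speeds; "joint_efforts": joint torques, N m; "position": TCP position; "tool_rot": TCP orientation; "ft_force": force on the tool from outside, world axes, zero at the start; "wrist_torque": the same for the moment, N m; "grip_width": finger opening in m; "gripper_force": force on a finger pad.
Only numpy, scipy, OpenCV 4.12 (cv2) and the standard library are available. Lean on these libraries where they do the work, as an engineer would, in place of code of your own. Each camera call takes 0.05 s, during which the arm holds its last target. There are 200 camera calls.

## Working session

There is one attempt and no reset: what is moved stays moved. The work goes in short steps, Python scripts to look and compute and a shell command to move; the robot and the scene stay as the last step left them, time stands still between calls to the robot, and variables do not carry over. Pictures are saved under pics/ and viewed, at most 10 in all, crops included, and the job is handed in when it is done.

```bash
mkdir -p pics
python3 - <<'E'
from rig import observe, optics, env
import cv2,pickle
s=observe(); print(s, env.tcp_to_grasp)
for n in("top","side"):
    d=optics.get_image(n); pickle.dump(d,open(n+"0.pkl","wb")); cv2.imwrite(f"pics/{n}0.png",d["pixels"][...,::-1])
    print(n,d["mtx"],d["rvec"],d["tvec"])
E
```

```text
{'time_s': 0.0, 'q': array([-8.34399876e+01,  2.18395719e+01,  7.43837632e+01,  7.50038001e-05,
        8.38578250e+01, -1.23344559e+01]), 'qvel': array([-0.00862778, -0.0270282 , -0.07470017,  0.00203388, -0.00040427,
        0.11294089]), 'joint_efforts': array([-9.07908652e-04, -4.48461556e+01, -2.31287241e+01, -2.34106637e-04,
        4.70869476e-03,  5.02844102e-06]), 'position': array([ 0.17808092, -0.52006873,  0.2307309 ]), 'tool_rot': array([[ 9.46116698e-01,  3.23825831e-01, -1.60534565e-04],
       [ 3.23825728e-01, -9.46115700e-01,  1.40738496e-03],
       [ 3.03863333e-04, -1.38353563e-03, -9.99998997e-01]]), 'ft_force': array([ 0.56868411, -0.26348557,  0.63319725]), 'wrist_torque': array([0.00363973, 0.04245815, 0.04330036]), 'gripper_force': 0.0, 'grip_width': 0.08574186356833603} 0.0187
top [[407.03657709   0.         316.85422556]
 [  0.         407.03657709 200.88428028]
 [  0.           0.           1.        ]] [ 2.13638477 -2.14079188  0.1708429 ] [0.02935813 0.61430652 0.96966155]
side [[395.54140456   0.         323.6849174 ]
 [  0.         395.54140456 199.07351946]
 [  0.           0.           1.        ]] [ 0.72492294 -2.70269162  0.95792051] [0.56881205 0.27414311 0.85431504]
```

View pics/top0.png

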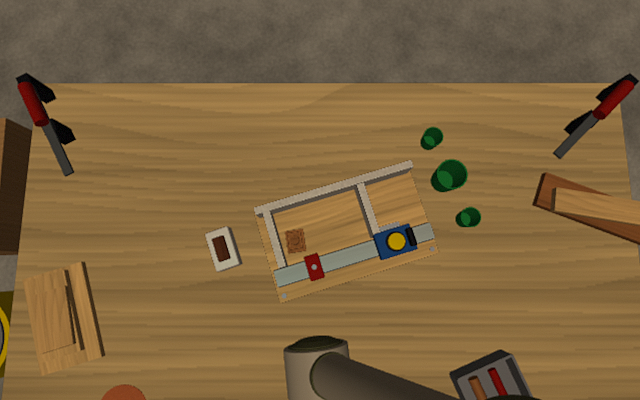

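View pics/side0.png

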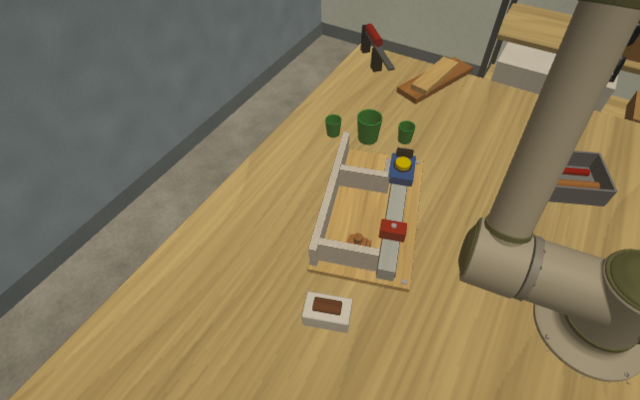

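The top view shows the button at about (397,241), the stop at (314,267) and the thumb rest at (410,236). I'll enlarge this area to read the pixels more closely.

Run:
```python
import cv2
a=cv2.imread("pics/top0.png")[150:310,245:445]; b=cv2.imread("pics/side0.png")[120:270,340:440]
cv2.imwrite("pics/topc.png",cv2.resize(a,None,fx=4,fy=3.75,interpolation=cv2.INTER_CUBIC))
```

```text
(no output)
```

View pics/topc.png

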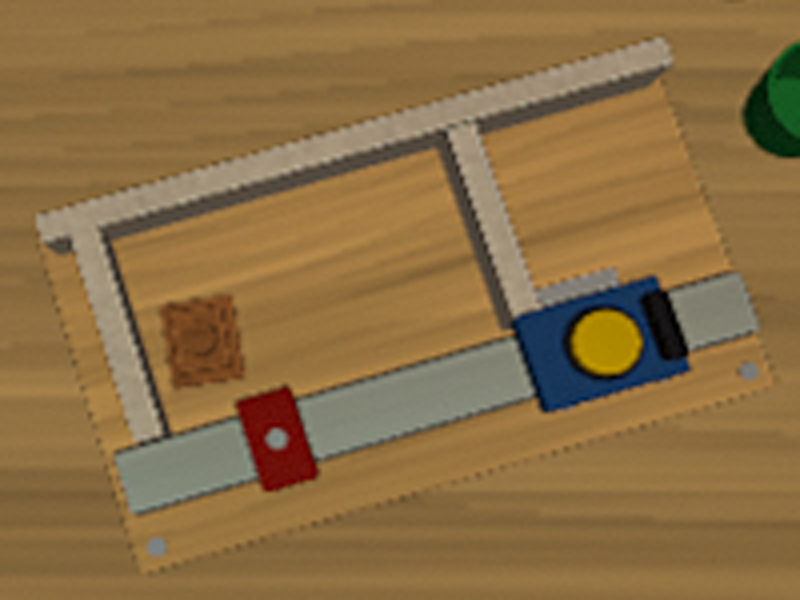

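In the crop, the button centre is at (605,342), the stop screw at (277,438), and the rail's end midpoints at (125,484) and (747,300). Next I'll turn these into world positions.

```bash
cat > h.py <<'E'
import numpy as np,cv2,pickle
def ray(d,u,v,z):
    R=cv2.Rodrigues(d["rvec"])[0]; c=-R.T@d["tvec"]
    r=R.T@np.linalg.inv(d["mtx"])@[u,v,1]
    return c+r*(z-c[2])/r[2]
def yellow(d,z):
    p=d["pixels"].astype(int); m=(p[...,0]>120)&(p[...,1]>100)&(p[...,2]<50)
    n,l,st,ce=cv2.connectedComponentsWithStats(m.astype(np.uint8)); 
    return [(st[i,4],ce[i].round(1),ray(d,*ce[i],z).round(4)) for i in range(1,n) if st[i,4]>60]
E
python3 - <<'E'
from h import *
from rig import observe
t=pickle.load(open("top0.pkl","rb")); s=pickle.load(open("side0.pkl","rb"))
print(yellow(t,.107)); print(yellow(s,.107))
f=lambda x,y,z: ray(t,244.6+x/4,149.6+y/3.75,z)
a=f(125,484.5,.063);b=f(747.5,300,.063); d=a-b; L=np.linalg.norm(d); d/=L; print(L,d,np.degrees(np.arctan2(d[1],d[0])),a,b)
c=f(277,438.5,.101); print("stop",c)
for q in [(238,402),(288,386),(317,476),(266,491)]: print(f(*q,.097))
B=yellow(t,.107)[0][2] 
print("cup",ray(t,451,165,.085),"float",ray(t,223,248,.06))
print("base",f(770,382,.018),f(148,572,.018))
print(np.dot(f(277,438.5,.101)-B,d))
print(s["pixels"].shape, ray(s,393,226,.101))
E
```

```text
[(np.int32(216), array([396.2, 240.7]), array([ 0.511 , -0.1559,  0.107 ])), (np.int32(268), array([  4.2, 335.6]), array([0.3009, 0.7288, 0.107 ]))]
[(np.int32(154), array([403.1, 162.8]), array([ 0.5101, -0.1545,  0.107 ]))]
0.39585771896999933 [-2.96036767e-01  9.55176545e-01  2.80460118e-16] 107.21971686484471 [0.42338519 0.12666026 0.063     ] [ 0.54057363 -0.25145375  0.063     ]
stop [0.45221767 0.0353805  0.101     ]
[0.4746682  0.05812397 0.097     ]
[0.48448313 0.02895752 0.097     ]
[0.42932083 0.01228842 0.097     ]
[0.42029226 0.04179215 0.097     ]
cup [ 0.6968721  -0.30043398  0.085     ] float [0.49710814 0.25640759 0.06      ]
base [ 0.48913898 -0.27579646  0.018     ] [0.36513991 0.11605974 0.018     ]
0.20010837761290656
(400, 640, 3) [0.45232417 0.03747653 0.101     ]
```

```bash
python3 -m jog '[[0,0,0.028,0,0,0,0],[0,0,0,0.046,-0.027,0,0],[0,0,0,0.046,-0.027,0,0],[0,0,0,0.046,-0.027,0,0],[0,0,0,0.046,-0.027,0,0],[0,0,0,0.046,-0.027,0,0],[0,0,0,0.046,-0.027,0,0],[0,0,0,0.046,-0.027,0,0],[0,0,0,0.046,-0.027,0,0],[0,0,0,0.046,-0.027,0.03,0]]' 20
python3 -m jog '[[0,0,0,0,0,0.03,0],[0,0,0,0,0,0,0]]'
```

```text
time_s: 1.35
position: [0.5031, -0.1643, 0.2026]
tool_rot: [[0.955, 0.296, 0.004], [0.296, -0.955, -0.003], [0.003, 0.004, -1.0]]
ft_force: [-0.3, -0.4, 0.3]
grip_width: -0.0001
gripper_force: 0.0
time_s: 1.6
position: [0.5005, -0.1644, 0.1697]
tool_rot: [[0.955, 0.297, -0.004], [0.297, -0.955, 0.002], [-0.003, -0.003, -1.0]]
ft_force: [-0.1, 0.2, 0.9]
grip_width: -0.0004
gripper_force: 0.0
```

```bash
python3 -m jog '[[0,0,0,0.0123,-0.006,0,0],[0,0,0,0,0,0.02,0],[0,0,0,0,0,0.02,0],[0,0,0,0,0,0.006,0],[0,0,0,0,0,0,0]]'
python3 - <<'E'
from rig import optics
import cv2,numpy as np
a=optics.get_image("top")["pixels"][190:290,340:440,::-1];b=optics.get_image("side")["pixels"][110:210,350:450,::-1]
cv2.imwrite("pics/c1.png",cv2.resize(np.hstack([a,b]),None,fx=4,fy=4,interpolation=cv2.INTER_CUBIC))
E
```

```text
time_s: 2.22
position: [0.5116, -0.1562, 0.1262]
tool_rot: [[0.955, 0.297, 0.001], [0.297, -0.955, -0.001], [0.001, 0.001, -1.0]]
ft_force: [-0.1, -0.6, -0.1]
grip_width: 0.0003
gripper_force: 0.0
```

View pics/c1.png

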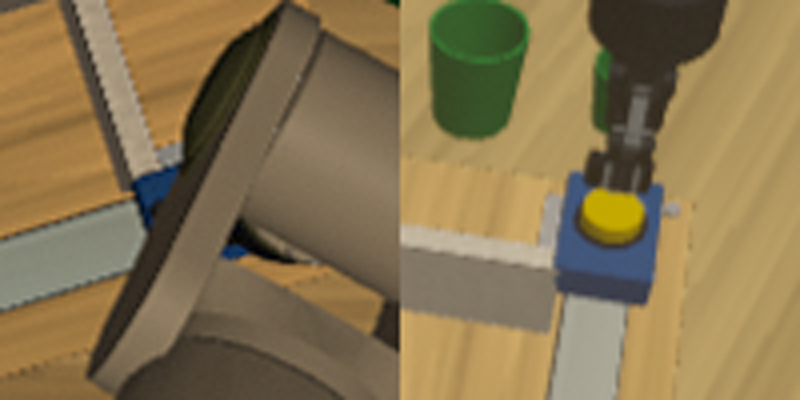

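The right half shows the fingertips at about (620,188), just above the button centre at (613,213), with the thumb rest hidden behind them. I'll shift 3 mm forward and press gently.

```bash
python3 -m jog '[[0,0,0,0,-0.003,0.01,0],[0,0,0,0,0,0.006,0],[0,0,0,0,0,0,0]]'; python3 -m jog '[[0,0,0,0,0,0.004,0],[0,0,0,0,0,0.003,0],[0,0,0,0,0,0,0]]'
```

```text
time_s: 2.7
position: [0.51, -0.1528, 0.1088]
tool_rot: [[0.955, 0.297, -0.001], [0.297, -0.955, 0.001], [-0.001, -0.001, -1.0]]
ft_force: [0.3, -0.3, 1.1]
grip_width: -0.0002
gripper_force: 0.0
time_s: 3.08
position: [0.5105, -0.1532, 0.1027]
tool_rot: [[0.955, 0.297, 0.001], [0.297, -0.955, -0.001], [0.001, 0.001, -1.0]]
ft_force: [-0.8, 0.1, 6.2]
grip_width: -0.0001
gripper_force: 3.1
```

```bash
python3 -m jog '[[0,0,0,0,0,0.003,0],[0,0,0,0,0,0.001,0],[0,0,0,0,0,0,0]]'
```

```text
time_s: 3.45
position: [0.5108, -0.1536, 0.1]
tool_rot: [[0.955, 0.297, 0.002], [0.297, -0.955, -0.002], [0.002, 0.003, -1.0]]
ft_force: [-4.0, -0.4, 14.3]
grip_width: -0.0001
gripper_force: 7.2
```

```bash
python3 -m jog '[[0,0,0,0,0,0.0007,0],[0,0,0,0,-0.003,0,0],[0,0,0,0,-0.005,0,0],[0,0,0,0,-0.006,0,0],[0,0,0,0,-0.006,0,0]]'
```

```text
time_s: 4.08
position: [0.5052, -0.1352, 0.0999]
tool_rot: [[0.955, 0.297, 0.004], [0.297, -0.955, -0.004], [0.002, 0.005, -1.0]]
ft_force: [-4.3, -3.7, 19.2]
grip_width: -0.0001
gripper_force: 9.5
```

```bash
cat >> h.py <<'E'
def blue(d):
    p=d["pixels"].astype(int); m=(p[...,2]>p[...,0]*1.6)&(p[...,2]>p[...,1]*1.35)&(p[...,2]>60); m[:,:340]=0;m[:,480:]=0
    ys,xs=np.nonzero(m); return xs.mean(),xs.min(),xs.max(),ys.mean(),ys.min(),ys.max(),len(xs)
E
python3 - <<'E'
from h import *
from rig import optics
for d in (pickle.load(open("side0.pkl","rb")),optics.get_image("side")): print(blue(d)); print(yellow(d,.1))
E
```

```text
(np.float64(401.6911196911197), np.int64(389), np.int64(414), np.float64(170.4247104247104), np.int64(154), np.int64(180), 259)
[(np.int32(154), array([403.1, 162.8]), array([ 0.5119, -0.1613,  0.1   ]))]
(np.float64(401.0071174377224), np.int64(389), np.int64(414), np.float64(175.02846975088968), np.int64(158), np.int64(185), 281)
[(np.int32(78), array([401.3, 170.6]), array([ 0.5048, -0.133 ,  0.1   ]))]
```

The carriage is moving along with the finger, so I'll keep going.

```bash
python3 -m jog '[[0,0,0,0,-0.006,0,0],[0,0,0,0,-0.007,0,0],[0,0,0,0,-0.007,0,0],[0,0,0,0,-0.007,0,0],[0,0,0,0,-0.007,0,0],[0,0,0,0,-0.007,0,0],[0,0,0,0,-0.006,0,0],[0,0,0,0,-0.004,0,0]]'
python3 - <<'E'
from h import *
from rig import optics
d=optics.get_image("side"); print(blue(d)); print(yellow(d,.1))
E
```

```text
time_s: 5.12
position: [0.4901, -0.0863, 0.0999]
tool_rot: [[0.955, 0.298, 0.004], [0.298, -0.955, -0.003], [0.003, 0.005, -1.0]]
ft_force: [-5.1, -3.6, 21.4]
grip_width: -0.0001
gripper_force: 10.4
(np.float64(398.59554140127386), np.int64(386), np.int64(412), np.float64(189.90127388535032), np.int64(172), np.int64(200), 314)
[(np.int32(83), array([398.9, 185.1]), array([ 0.4903, -0.0844,  0.1   ]))]
```

```bash
python3 -m jog '[[0,0,0,0,-0.006,0,0],[0,0,0,0,-0.007,0,0],[0,0,0,0,-0.007,0,0],[0,0,0,0,-0.007,0,0],[0,0,0,0,-0.007,0,0],[0,0,0,0,-0.007,0,0],[0,0,0,0,-0.006,0,0],[0,0,0,0,-0.004,0,0],[0,0,0,0,-0.002,0,0]]'
python3 -m jog '[[0,0,0,0,-0.003,0,0],[0,0,0,0,-0.003,0,0],[0,0,0,0,0,0,0]]'
python3 - <<'E'
from h import *
from rig import optics
d=optics.get_image("side"); print(blue(d)); print(yellow(d,.1))
E
```

```text
time_s: 6.3
position: [0.4744, -0.0355, 0.0999]
tool_rot: [[0.955, 0.298, 0.004], [0.298, -0.955, -0.003], [0.003, 0.004, -1.0]]
ft_force: [-5.8, -2.8, 23.8]
grip_width: 0.0002
gripper_force: 11.4
time_s: 6.68
position: [0.4726, -0.0296, 0.0999]
tool_rot: [[0.955, 0.298, 0.004], [0.298, -0.955, -0.002], [0.003, 0.003, -1.0]]
ft_force: [-4.7, -1.2, 24.5]
grip_width: 0.0
gripper_force: 11.9
(np.float64(395.8511235955056), np.int64(382), np.int64(410), np.float64(208.43258426966293), np.int64(189), np.int64(220), 356)
[(np.int32(92), array([396. , 203.8]), array([ 0.4728, -0.0264,  0.1   ]))]
```

```bash
for i in 1; do python3 -m jog '[[0,0,0,0,-0.003,0,0],[0,0,0,0,-0.002,0,0],[0,0,0,0,0,0,0]]'; done; python3 -m jog '[[0,0,0,0,-0.002,0,0],[0,0,0,0,-0.002,0,0]]';  python3 -m jog '[[0,0,0,0,-0.001,0,0],[0,0,0,0,-0.001,0,0]]'
```

```text
time_s: 7.1
position: [0.4711, -0.0249, 0.0999]
tool_rot: [[0.955, 0.298, 0.004], [0.298, -0.955, -0.002], [0.003, 0.004, -1.0]]
ft_force: [-5.4, -1.5, 23.2]
grip_width: -0.0
gripper_force: 11.9
time_s: 7.35
position: [0.47, -0.0213, 0.0999]
tool_rot: [[0.955, 0.297, 0.004], [0.297, -0.955, -0.003], [0.003, 0.004, -1.0]]
ft_force: [-5.9, -3.3, 24.5]
grip_width: -0.0002
gripper_force: 11.7
time_s: 7.6
position: [0.4698, -0.0202, 0.0999]
tool_rot: [[0.955, 0.298, 0.005], [0.298, -0.955, -0.005], [0.003, 0.006, -1.0]]
ft_force: [-4.8, -11.9, 19.6]
grip_width: -0.0
gripper_force: 10.1
```

The force jumped to about 12 N and motion stopped, which suggests the carriage is against the stop. I'll look before letting go.

Run:
```python
from rig import optics
from h import *
d=optics.get_image("side");print(blue(d))
t=optics.get_image("top")["pixels"][210:310,270:370,::-1]
cv2.imwrite("pics/c2.png",cv2.resize(np.hstack([t,d["pixels"][160:260,345:445,::-1]]),None,fx=4,fy=4,interpolation=cv2.INTER_CUBIC))
```

```text
(np.float64(395.6528662420382), np.int64(382), np.int64(410), np.float64(210.0955414012739), np.int64(192), np.int64(222), 314)
```

View pics/c2.png

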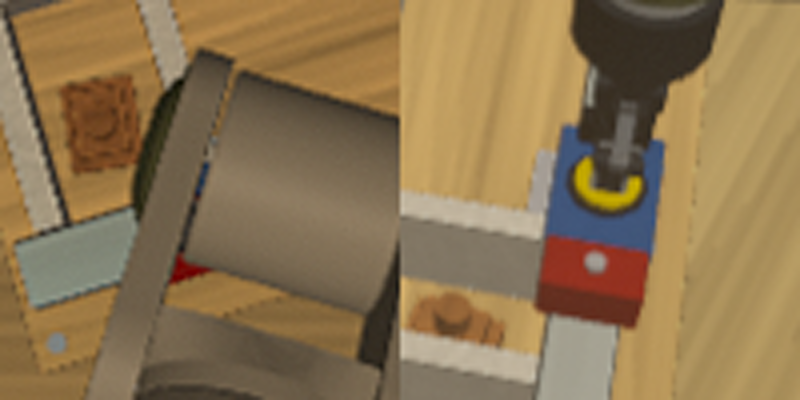

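The right half shows the carriage touching the red stop, with the boundary at about (600,243). The fingertip is still on the button at (608,183). I'll lift straight up and move clear.

```bash
python3 -m jog '[[0,0,0,0,0,-0.003,0],[0,0,0,0,0,-0.004,0],[0,0,0,0,0,-0.006,0],[0,0,0,0,0,-0.02,0],[0,0,0,0,0,-0.04,0],[0,0,0,0,0,-0.04,0],[0,0,0,-0.04,0.03,-0.02,0],[0,0,0,-0.05,0.05,0,0],[0,0,0,-0.05,0.05,0,0],[0,0,0,0,0,0,0]]'
python3 -m jog '[[0,0,0,-0.03,0.06,0,0],[0,0,0,-0.03,0.06,0,0],[0,0,0,0,0.06,0,0],[0,0,0,0,0,0,0],[0,0,0,0,0,0,0]]'
python3 - <<'E'
from rig import optics
from h import *
d=optics.get_image("side");t=optics.get_image("top")
print(yellow(d,.107),yellow(t,.107))
cv2.imwrite("pics/c3.png",cv2.resize(np.hstack([t["pixels"][150:310,200:360,::-1],d["pixels"][160:320,300:460,::-1]]),None,fx=2.5,fy=2.5,interpolation=cv2.INTER_CUBIC))
E
```

```text
time_s: 8.95
position: [0.3793, -0.1725, 0.2305]
tool_rot: [[0.957, 0.291, -0.001], [0.291, -0.957, 0.0], [-0.0, -0.0, -1.0]]
ft_force: [-0.0, 0.1, 0.1]
grip_width: -0.0
gripper_force: 0.0
time_s: 9.57
position: [0.379, -0.349, 0.2302]
tool_rot: [[0.954, 0.298, -0.001], [0.298, -0.954, 0.002], [-0.0, -0.002, -1.0]]
ft_force: [-0.5, 1.0, 0.1]
grip_width: -0.0001
gripper_force: 0.0
[(np.int32(194), array([397. , 203.5]), array([ 0.4696, -0.0228,  0.107 ]))] [(np.int32(216), array([339.5, 258.5]), array([ 0.4703, -0.0238,  0.107 ])), (np.int32(268), array([  4.2, 335.8]), array([0.3006, 0.7288, 0.107 ]))]
```

View pics/c3.png

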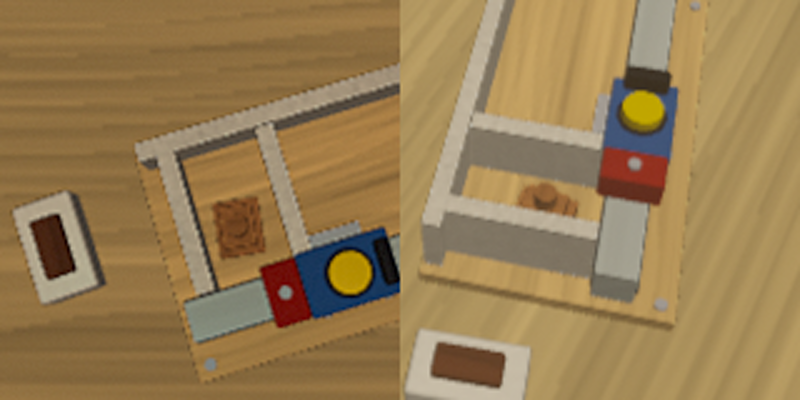

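The carriage is tight against the stop. With the button at its raised height of 107 mm, both cameras give the same position for it. The pattern and float haven't moved.

```bash
python3 -c "
from rig import job; print(job.close_job())"
```

```text
the job is handed in; nothing more can be done
None
```

The carriage was pushed against the red end stop with the button held down, the button sprang back up, and the arm moved clear; I handed the job in after about 10 s of the 35 s allowed, and no verdict came back.

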